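# Tool change: scraper into its slot, screwdriver out and held level

### The job

Change tools at the desk: first slide the flat scraper, blade first, fully home into the slot of the low rack and let go of it. Then draw the screwdriver out of its sloping holder, turn it until it lies level in the gripper and finish while still holding it up, level and still, about 30 cm above the desk. Leave the scraper in the rack and all the other things where they are.

Things in the scene. Friction and masses are not known exactly. Their poses are not given: they have to be found in the camera images.
- scraper: Flat scraper, about 90 g, lying on the desk: black handle with a grey ferrule, 110 long (x) x 24 wide (y) x 18 high (z), and a steel blade 50 wide, 3 thick, that sticks 80 mm out of the handle's front, level, 9 mm above the handle's underside. Origin: centre of the handle's underside; +x points to the blade, z up. Grip the handle across its 24 mm from above.
- scraper_edge (a point): Middle of the blade's front edge, 135 mm along +x from the scraper's origin and 9 mm up. Axes as the scraper's.
- scraper_rack: Low grey rack fixed to the desk, 68 deep (x) x 74 wide (y) x 21 high, with one flat level slot in its front: 58 wide, 8 high (5.5 to 13.5 mm above the desk), 60 deep, with flared lips reaching 16 mm out of the mouth. Origin: centre of the block's underside; the slot is entered along +x. When the scraper's handle rests on the desk its blade is at slot height.
- slot_mouth (a point): Centre of the slot's mouth (34 mm along -x from the rack's origin, 9.5 mm up). Axes as the rack's.
- slot_stop (a point): Centre of the slot's end stop, 60 mm inside the mouth along +x: the blade's edge touches here when fully home.
- driver_holder: The screwdriver holder fixed to the desk: an aluminium base plate 92 (x) x 64 (y) x 8 with a square grey socket, 34 x 34 mm, 60 long, sloping at 45 degrees: its square bore (12 mm wide, 60 deep) rises toward the holder's -x. Origin: centre of the base's underside.
- socket_mouth (a point): Centre of the socket's upper mouth, where the screwdriver is drawn out along the direction 45 degrees up toward the holder's -x; 22 mm along -x from the holder's origin and 64 mm above the desk. Axes as the holder's.
- screwdriver: Stubby screwdriver, 163 long, about 95 g: thick yellow and black handle, 27 to 34 across, 108 long, and steel shaft 9 across, 56 long, that stands in the socket, the handle's front resting on the mouth. Its y axis runs along it from tip (y = -82) to handle end (+82), rising at 45 degrees at the start; origin mid-length on the handle's skin (the long axis is at z = 13 to 16 mm).
- driver_grip (a point): Point on the axis of the handle near the centre of mass, 30 mm along y from the screwdriver's origin: a good place to grip, across the handle's 33 mm. Axes as the screwdriver's.
- driver_tip (a point): The screwdriver's tip. Axes as the screwdriver's.
- heat_sink: Bystander: small black finned heat sink, 40 x 40 x 22, left of the rack. Origin under its centre.
- black_tape: Bystander: roll of black tape lying flat, 62 across, 19 high, left of the scraper. Origin under its centre.
Things that resemble listed ones, but are neither listed nor needed, are in the scene too. What is shaped like the driver_holder but purple is not meant.

How it is judged:
By the outcome, as a careful person would: the job done as asked, in the order asked, and still so for the second after the job is handed in, while the arm keeps its last pose, push and grip.
It also fails if it takes over 51 s, if anything falls off the work surface, if the arm or the gripper's body presses on something with over 40 N, if the wrist force passes 120 N, or if a joint passes its speed limit or range.

### The arm

A 7-joint arm with a two-finger parallel gripper is mounted at the origin on a cart in front of the work surface, level with it; the furniture and walls round the work are solid. World frame = base frame: x ahead of the robot, y to its left, z up, the work surface at z = 0. Lengths are in mm, angles in rad, forces in N, time in s.
With the tool pointing down it reaches from about 350 to 900 mm from the base axis. Payload 7.2 kg.
Tool frame: the origin (TCP) lies on the mounting face of the last link; the fingertips stand 173 mm ahead of it and the grasp point (between the pads) lies 155 mm ahead of it; z points along the fingers, y is the line along which they close (so a half turn about z gives the same grasp; the last joint's range is limited). The gripper opens to 85 mm and grips with 20 to 120 N. Pads are 22 mm wide; open, the fingers measure 114 mm over their backs; the gripper's body (76 mm by 85 mm) begins 54 mm behind the grasp point. The pads swing forward as they close: fully open they stand 13 mm farther back than shut.
Start: joints at [-1.266, 0.411, -0.013, 1.596, 0.006, 1.134, -0.082], TCP at [227.648, 582.064, 404.697] pointing down, gripper open.
Joint ranges: [-2.95, 2.95], [-0.29, 1.99], [-1.47, 1.44], [0.14, 2.54], [-1.03, 4.17], [0.13, 1.85], [-2.86, 2.86]. Speed limits (rad/s): [2.39, 2.39, 3.01, 3.01, 3.14, 3.14, 3.14].

### API

Orientations are given as a unit quaternion [w, x, y, z].
In Python, from bench import bot gives the robot as it stands.
- The arm moves only by the tool carry_out, never from a script. Its argument "targets" is one flat list of numbers, 7 for each row, row after row: the turn, a rotation vector about the tool's x, y, z in fractions of the full range, 1 being pi rad, then the shift along the tool's x, y, z in normalised numbers (1 is 80 cm), then the closure, from 0 (fully open) to 1 (shut). In form: [rx, ry, rz, tx, ty, tz, fingers, rx, ry, rz, tx, ty, tz, fingers, ...]. A call has 1 to 12 rows; each row is the pose to reach, as a shift and turn from the pose commanded when the call began, along the tool's axes at that moment; what a row does not reach only later rows make up. A row lasts 1/12 s, in which the tool goes at most 41.7 mm and 7.16 degrees, less where a joint would pass 70% of its speed; a pose out of reach is approached as far as the arm can. A call with a gripper value outside its range is refused whole. The fingers move at their own pace and stop on an object; "force" is the grip in N (left out, the last holds). Time passes only in rows, so rows that repeat a pose let the fingers close. It gives the time, the measured TCP pose, the force, the opening and the grip force at its end, in the units of the state.
- bot.sense(): the state, without advancing time (a new reading comes with each control period).
- bot.capture(name): name is "scene" or "top" or "wrist"; returns (picture, depth): 420x560x3 uint8, red, green, blue; 420x560 float32, mm along the optical axis (not along the pixel's ray), 0 where there is no reading.
- bot.camera_model(name): a dict with "fovy" (degrees; the focal length in pixels is half the picture's height over the tangent of half this angle, whatever the lens; pixels are square), "cx", "cy" (the principal point, pixels), "pose" (4x4, takes a point from camera to world coordinates). Camera axes: x right, y down, z forward; pixel columns grow to the right and rows downward; lengths in mm; the calibration is good to about 2 mm. A picture is of the moment at which its call begins: read the wrist's pose just before it. camera_model takes no time and is no camera call; for the wrist camera it gives the pose at the moment of the call.
- bot.sign_off(): hands the job in; it is judged then, once.
The state is a dict: "clock": time; "qpos": joint angles; "dq": joint speeds; "tau": joint torques, N m; "position": TCP position; "tcp_rot": TCP orientation; "force": force on the tool from outside, world axes, zero at the start; "torque": the same for the moment, N m; "grip_width": finger opening in mm; "grasp_force": force on a finger pad.
Only numpy, scipy, OpenCV 4.12 (cv2) and the standard library are available. Lean on these libraries where they do the work, as an engineer would, in place of code of your own. Each camera call takes 0.05 s, during which the arm holds its last target. There are 200 camera calls.

## Working session

There is one attempt and no reset: what is moved stays moved. The work goes in short steps, Python scripts to look and compute and a tool call to move; the robot and the scene stay as the last step left them, time stands still between calls to the robot, and variables do not carry over. Pictures are saved under pics/ and viewed, at most 13 in all, crops included, and the job is handed in when it is done.

Besides the shell and the picture viewer there is one more tool, called after "Call:" as name(argument=value, ...), one argument or row to a line, values as JSON. carry_out: Moves the arm, as the interface text tells. Its arguments: {"type":"object","properties":{"targets":{"type":"array"},"force":{"type":"number"}},"required":["targets"]}

```bash
ls; mkdir -p pics
python3 - <<'E'
from bench import bot
import cv2,numpy as np
s=bot.sense(); print({k:np.round(v,3).tolist() for k,v in s.items()})
for n in ("scene","top"):
    p,d=bot.capture(n); np.savez(f"pics/{n}0.npz",p=p,d=d)
    cv2.imwrite(f"pics/{n}0.png",p[:,:,::-1])
    m=bot.camera_model(n); print(n,m["fovy"],m["cx"],m["cy"],np.round(m["pose"],3).tolist(),(d>0).mean())
m=bot.camera_model("wrist");print(m)
E
```

```text
pics
{'clock': 0.0, 'qpos': [-1.266, 0.412, -0.013, 1.597, 0.006, 1.134, -0.082], 'dq': [0.001, 0.0, 0.001, -0.001, -0.001, 0.001, 0.001], 'tau': [-0.001, -60.061, 0.682, -29.941, 0.014, 0.01, 0.0], 'position': [227.583, 581.862, 403.838], 'tcp_rot': [-0.0, 0.185, 0.983, -0.001], 'force': [0.307, -0.162, -0.619], 'torque': [0.01, 0.0, 0.001], 'grasp_force': 0.0, 'grip_width': 85.553}
scene 43.64475066159741 286.30430249375195 218.19248665362184 [[-0.802, -0.236, 0.549, -486.662], [-0.597, 0.342, -0.725, 1175.012], [-0.017, -0.91, -0.415, 870.975], [0.0, 0.0, 0.0, 1.0]] 0.9960374149659864
top 53.267721470455385 277.2169036158022 209.12157652975628 [[-0.036, -0.938, 0.344, -87.954], [-0.999, 0.035, -0.01, -158.049], [-0.002, -0.344, -0.939, 1783.376], [0.0, 0.0, 0.0, 1.0]] 0.9962287414965987
{'fovy': 71.61302079566002, 'cx': 278.053673125466, 'cy': 215.49303435730238, 'pose': array([[ 3.63273698e-01,  8.81986019e-01,  3.00221389e-01,
         1.50129218e+02],
       [ 9.31681076e-01, -3.43339058e-01, -1.18695679e-01,
         6.11699635e+02],
       [-1.61020040e-03,  3.22829605e-01, -9.46455732e-01,
         3.73703945e+02],
       [ 0.00000000e+00,  0.00000000e+00,  0.00000000e+00,
         1.00000000e+00]])}
```

View pics/scene0.png

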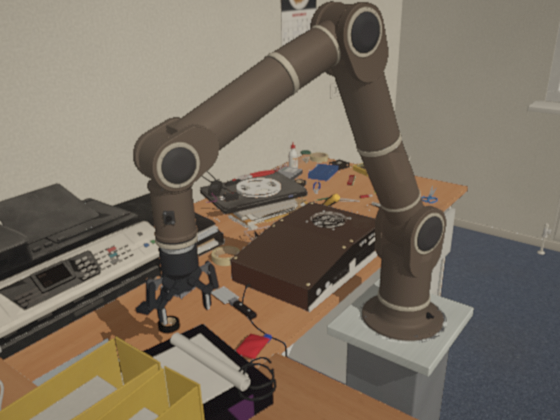

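View pics/top0.png

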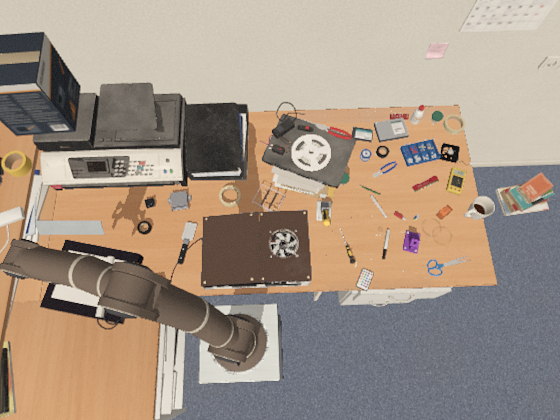

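```bash
cat > h.py <<'E'
import numpy as np,cv2
from bench import bot
def cam(n):
    m=bot.camera_model(n); return (210/np.tan(np.radians(m["fovy"]/2)),m["cx"],m["cy"],np.array(m["pose"]))
def ray(c,u,v):
    f,cx,cy,T=c; return T[:3,3],T[:3,:3]@np.array([(u-cx)/f,(v-cy)/f,1.])
def onz(c,u,v,z):
    o,r=ray(c,u,v); return o+r*(z-o[2])/r[2]
def dep(c,d,u,v):
    o,r=ray(c,u,v); return o+r*d[int(round(v)),int(round(u))]
def proj(c,p):
    f,cx,cy,T=c; q=T[:3,:3].T@(np.asarray(p)-T[:3,3]); return q[0]/q[2]*f+cx,q[1]/q[2]*f+cy
def two(c1,uv1,c2,uv2):
    o1,r1=ray(c1,*uv1);o2,r2=ray(c2,*uv2)
    s=np.linalg.lstsq(np.c_[r1,-r2],o2-o1,rcond=None)[0]
    a=o1+s[0]*r1;b=o2+s[1]*r2; return (a+b)/2,np.linalg.norm(a-b)
E
python3 - <<'E'
from h import *
z=np.load('pics/top0.npz');p,d=z['p'],z['d']
c=cam("top")
A=cv2.resize(p[180:280,130:230],(400,400),interpolation=cv2.INTER_CUBIC)
B=cv2.resize(p[180:280,290:390],(400,400),interpolation=cv2.INTER_CUBIC)
cv2.imwrite('pics/crop1.png',np.hstack([A,B])[:,:,::-1])
for n,u,v in [("scr",187,240),("handle",182,257),("rack",180,200),("sink",150,202),("tape",145,227),("hold",324,208),("pc",255,240),("pcL",204,240),("pcB",255,283),("desk",225,160),("ring",230,195),("desk",340,260),("purple",412,242)]:
    print(n,np.round(dep(c,d,u,v)))
E
```

```text
scr [428. 221.  23.]
handle [353. 240.  21.]
rack [619. 261.  18.]
sink [614. 396.  18.]
tape [499. 414.   8.]
hold [ 533. -379.   82.]
pc [388. -80. 124.]
pcL [407. 136.  86.]
pcB [216. -76.  97.]
desk [772.  49.  98.]
ring [644.  37.  -5.]
desk [ 322. -442.   -7.]
purple [ 372. -744.   63.]
```

View pics/crop1.png

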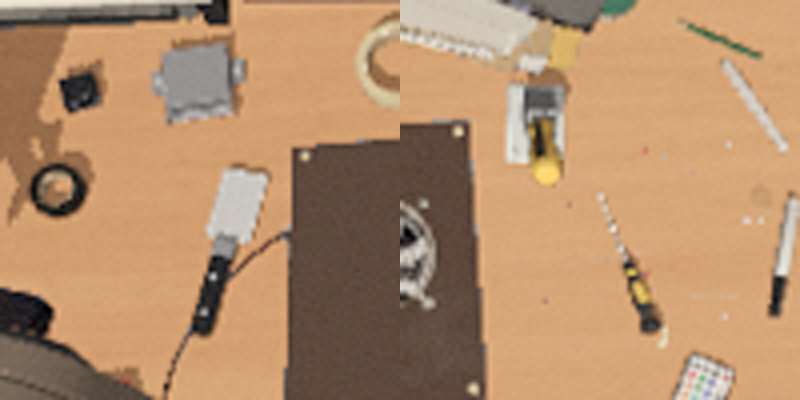

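```bash
cat >> h.py <<'E'
from scipy.spatial.transform import Rotation as Ro
def pose():
    s=bot.sense(); w,x,y,z=s["tcp_rot"]; return np.array(s["position"]),Ro.from_quat([x,y,z,w])
def down(yaw):  # tool down, tool -x heading at yaw
    X=-np.array([np.cos(yaw),np.sin(yaw),0]);Z=np.array([0,0,-1.]);return Ro.from_matrix(np.c_[X,np.cross(Z,X),Z])
def go(p,R):
    p0,R0=pose(); t=R0.inv().apply(np.asarray(p)-p0)/10; r=(R0.inv()*R).as_rotvec()
    print("turn",np.round(r,3),"shift cm",np.round(t,2),"rows>=",max(np.linalg.norm(t)/4.17,np.degrees(np.linalg.norm(r))/7.16).round(1))
E
python3 - <<'E'
from h import *
c=cam("top")
g=lambda a,b:(130+a/4-.4,180+b/4-.4)
for n,a,b,z in [("hend",203,333,18),("ferr",226,240,18),("edge",250,168,9),("edgeL",228,166,9),("edgeR",268,174,9),("rackFL",170,122,10),("rackFR",232,112,10),("rackBL",165,45,21),("rackBR",230,40,21)]:
    print(n,np.round(onz(c,*g(a,b),z)))
a=onz(c,*g(203,333),18);b=onz(c,*g(226,240),18);print(np.arctan2(*(b-a)[1::-1]))
go([410,260,400],down(-.3))
E
```

```text
hend [328. 247.  18.]
ferr [431. 226.  18.]
edge [517. 205.   9.]
edgeL [520. 229.   9.]
edgeR [509. 184.   9.]
rackFL [574. 297.  10.]
rackFR [584. 227.  10.]
rackBL [664. 304.  21.]
rackBR [667. 230.  21.]
-0.1982248951653605
turn [-0.001  0.    -0.073] shift cm [-28.71 -23.33   0.43] rows>= 8.9
```

The manual's scale: shifts go in shares of 80 cm and turns go in shares of pi rad. Converting my numbers, -28.7 cm / 80 = -0.3588, -23.3 cm / 80 = -0.2913, -0.07 rad / 3.1416 = -0.0223.

Call:
carry_out(
  targets=[0,0,-0.0223,-0.3588,-0.2913,0.005,0,0,0,-0.0223,-0.3588,-0.2913,0.005,0,0,0,-0.0223,-0.3588,-0.2913,0.005,0,0,0,-0.0223,-0.3588,-0.2913,0.005,0,0,0,-0.0223,-0.3588,-0.2913,0.005,0,0,0,-0.0223,-0.3588,-0.2913,0.005,0,0,0,-0.0223,-0.3588,-0.2913,0.005,0,0,0,-0.0223,-0.3588,-0.2913,0.005,0,0,0,-0.0223,-0.3588,-0.2913,0.005,0,0,0,-0.0223,-0.3588,-0.2913,0.005,0,0,0,-0.0223,-0.3588,-0.2913,0.005,0,0,0,-0.0223,-0.3588,-0.2913,0.005,0],
)

```text
clock: 1.1
position: [409.8, 260.8, 400.6]
tcp_rot: [-0.0, 0.151, 0.989, 0.0]
force: [-0.5, 0.9, 0.3]
grip_width: 85.6
grasp_force: 0.0
```

Run:
```python
from h import *
c=cam("wrist");p,d=bot.capture("wrist"); print(pose()[0],bot.sense()["clock"])
f,cx,cy,T=c
np.savez("pics/w1.npz",p=p,d=d,T=T); cv2.imwrite("pics/w1.png",p[:,:,::-1])
```

```text
[409.52520674 261.46662559 400.52152817] 1.15
```

View pics/w1.png

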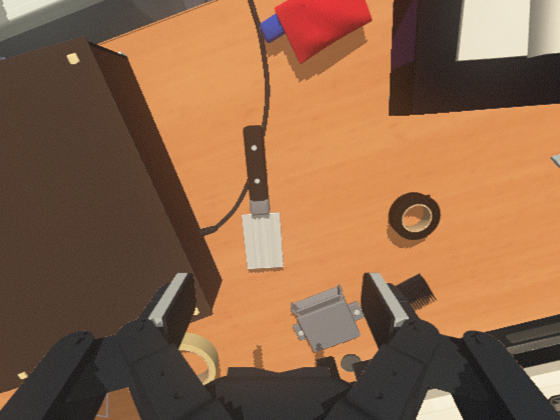

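```bash
cat > m.py <<'E'
from h import *
def rect(mask,roi,minA=40):
    x0,y0,x1,y1=roi; m=np.zeros(mask.shape,np.uint8); m[y0:y1,x0:x1]=mask[y0:y1,x0:x1]
    cs=max(cv2.findContours(m,cv2.RETR_EXTERNAL,cv2.CHAIN_APPROX_NONE)[0],key=cv2.contourArea)
    return cs
def hsv(p): return cv2.cvtColor(p,cv2.COLOR_RGB2HSV).astype(int)
def corners(cs): return cv2.boxPoints(cv2.minAreaRect(cs))
E
python3 - <<'E'
from m import *
z=np.load('pics/w1.npz');p,d,T=z['p'],z['d'],z['T'];c=cam("wrist")[:3]+(T,)
H=hsv(p)
for u,v in [(254,140),(260,207),(262,240),(325,320),(325,293),(300,260),(345,300),(299,332),(357,311)]: print((u,v),p[v,u],H[v,u],np.round(dep(c,d,u,v),1))
g=(H[:,:,1]<70)
bl=rect(g&(H[:,:,2]>140),(225,205,300,280)); hd=rect((H[:,:,2]<75)|(g&(H[:,:,2]<100)),(238,120,275,214)); rk=rect(g&(H[:,:,2]>50),(285,280,365,352))
for n,cs,zz in [("blade",bl,10),("hand",hd,18),("rack",rk,21)]:
    q=corners(cs); print(n,cv2.contourArea(cs),np.round(q,1).tolist()); w=np.array([onz(c,*k,zz) for k in q]); print(np.round(w,1).tolist(),np.linalg.norm(np.diff(w,axis=0),axis=1).round(1))
E
```

```text
(254, 140) [80 56 39] [ 12 131  80] [347.1 250.4  18.1]
(260, 207) [149 135 128] [ 10  36 149] [427.2 231.2  18.5]
(262, 240) [210 203 183] [ 22  33 210] [473.8 218.   11.5]
(325, 320) [147 136 130] [ 11  29 147] [615.5 267.2  22.1]
(325, 293) [159 150 142] [ 14  27 159] [585.2 278.    2.5]
(300, 260) [223 148  92] [ 13 150 223] [523.7 257.6  -0. ]
(345, 300) [172 120  88] [ 11 125 172] [594.3 302.6  17.8]
(299, 332) [207 197 181] [ 18  32 207] [637.1 223.1   7.4]
(357, 311) [207 201 184] [ 22  28 207] [626.3 315.7   7.1]
blade 1879.5 [[241.60000610351562, 214.3000030517578], [279.0, 211.6999969482422], [282.79998779296875, 266.29998779296875], [245.39999389648438, 268.8999938964844]]
[[431.8, 203.8, 10.0], [443.0, 251.5, 10.0], [520.8, 232.8, 10.0], [509.2, 181.8, 10.0]] [49.  80.  52.3]
hand 0.0 [[251.0, 198.0], [251.0, 198.0], [251.0, 198.0], [251.0, 198.0]]
[[412.8, 224.1, 18.0], [412.8, 224.1, 18.0], [412.8, 224.1, 18.0], [412.8, 224.1, 18.0]] [0. 0. 0.]
rack 2933.5 [[284.3999938964844, 305.70001220703125], [349.8999938964844, 279.20001220703125], [370.70001220703125, 330.6000061035156], [305.20001220703125, 357.1000061035156]]
[[575.6, 218.2, 21.0], [561.3, 316.4, 21.0], [654.5, 326.5, 21.0], [673.3, 221.6, 21.0]] [ 99.2  93.8 106.6]
```

```bash
cat >> m.py <<'E'
def cloud(c,d):
    f,cx,cy,T=c; v,u=np.indices(d.shape); q=np.stack([(u-cx)/f*d,(v-cy)/f*d,d],-1); return q@T[:3,:3].T+T[:3,3]
def wrect(P,zl,zh,lo,hi):
    m=(P[...,2]>zl)&(P[...,2]<zh)&(P[...,0]>lo[0])&(P[...,0]<hi[0])&(P[...,1]>lo[1])&(P[...,1]<hi[1])
    m=cv2.morphologyEx(m.astype(np.uint8),cv2.MORPH_OPEN,np.ones((2,2),np.uint8))
    n,l,st,_=cv2.connectedComponentsWithStats(m); k=1+np.argmax(st[1:,4])
    X=P[l==k]; r=cv2.minAreaRect(X[:,:2].astype(np.float32)); return X,r
E
python3 - <<'E'
from m import *
z=np.load('pics/w1.npz');p,d,T=z['p'],z['d'],z['T'];c=cam("wrist")[:3]+(T,)
P=cloud(c,d)
for n,zl,zh,lo,hi in [("handle",14,24,(310,200),(450,275)),("blade",8,14,(428,180),(530,260)),("rack",17,26,(560,200),(680,330)),("rackall",3,26,(540,200),(690,340)),("sink",10,30,(560,340),(680,440)),("pc",60,140,(250,0),(560,170))]:
    X,r=wrect(P,zl,zh,lo,hi); print(n,len(X),X[:,2].mean().round(1),np.round(cv2.boxPoints(r),0).tolist(),np.round(r[0],1),np.round(r[1],1),round(r[2],1), X[:,:2].min(0).round(),X[:,:2].max(0).round())
    if n=="rack":
        # front edge fit: min x per y bin
        yb=np.round(X[:,1]/3)
        E=np.array([X[yb==k][np.argmin(X[yb==k][:,0])][:2] for k in np.unique(yb) if (yb==k).sum()>4]); 
        E=E[3:-3]; k=np.polyfit(E[:,1],E[:,0],1); print("front slope",k, np.abs(np.polyval(k,E[:,1])-E[:,0]).max())
E
```

```text
handle 1700 19.8 [[316.0, 250.0], [431.0, 203.0], [445.0, 238.0], [330.0, 285.0]] [380.5 244.1] [ 38.2 123.8] 67.7 [330. 218.] [442. 285.]
blade 2002 12.1 [[317.0, 236.0], [516.0, 183.0], [529.0, 233.0], [330.0, 285.0]] [423.3 234.1] [ 51.4 205.6] 75.2 [330. 184.] [527. 285.]
rack 2318 22.8 [[330.0, 285.0], [337.0, 203.0], [690.0, 231.0], [684.0, 313.0]] [510.3 258.2] [354.3  82.6] 4.6 [330. 224.] [689. 313.]
front slope [-5.89758646e-01  7.32542839e+02] 233.860284880474
rackall 2949 20.4 [[329.0, 297.0], [339.0, 192.0], [691.0, 223.0], [682.0, 328.0]] [510.2 260.1] [353.7 105.9] 5.1 [330. 218.] [689. 325.]
sink 55 13.9 [[611.0, 420.0], [618.0, 407.0], [647.0, 423.0], [640.0, 436.0]] [628.8 421.5] [33.3 14.1] 29.0 [611. 411.] [645. 433.]
pc 35874 97.9 [[194.0, 99.0], [457.0, -95.0], [594.0, 91.0], [330.0, 285.0]] [393.8  95.2] [230.8 327.5] 53.6 [250.  -1.] [579. 285.]
```

```bash
sed -i 's/np.ones((2,2),np.uint8))/np.ones((3,3),np.uint8))/' m.py
cat > meas.py <<'E'
from m import *
import sys
z=np.load(sys.argv[1]);p,d,T=z['p'],z['d'],z['T'];c=cam("wrist")[:3]+(T,)
P=cloud(c,d)
for n,zl,zh,lo,hi in [("handle",14,22,(310,200),(450,275)),("blade",8,14,(428,180),(530,260)),("rack",18,25,(560,200),(690,330)),("rackall",3,26,(540,200),(700,340)),("pc",60,140,(250,0),(560,170))]:
    X,r=wrect(P,zl,zh,lo,hi); b=cv2.boxPoints(r); print(n,len(X),np.median(X[:,2]).round(1),np.round(b,0).tolist(),np.round(r[0],1),np.round(r[1],1),round(r[2],1), X[:,:2].min(0).round(),X[:,:2].max(0).round())
    if n in("handle","rack"): print("  pca",np.round(cv2.fitLine(X[:,:2].astype(np.float32),cv2.DIST_HUBER,0,.01,.01).ravel(),3))
E
python3 meas.py pics/w1.npz
```

```text
handle 1688 18.4 [[329.0, 243.0], [434.0, 216.0], [440.0, 240.0], [335.0, 267.0]] [384.5 241.2] [ 24.9 109.1] 75.9 [330. 217.] [439. 263.]
  pca [ 9.72000e-01 -2.35000e-01  3.81565e+02  2.41771e+02]
blade 1998 11.1 [[432.0, 204.0], [510.0, 185.0], [521.0, 233.0], [443.0, 252.0]] [476.5 218.6] [50.  80.2] 76.4 [432. 186.] [520. 251.]
rack 2224 21.6 [[576.0, 302.0], [584.0, 227.0], [668.0, 237.0], [660.0, 311.0]] [622.  269.4] [84.3 74.8] 6.7 [576. 230.] [667. 310.]
  pca [ 8.41000e-01 -5.42000e-01  6.22424e+02  2.70182e+02]
rackall 2926 21.3 [[573.0, 316.0], [586.0, 211.0], [671.0, 222.0], [657.0, 327.0]] [621.9 269. ] [ 85.1 105.5] 7.3 [575. 217.] [667. 323.]
pc 35705 96.9 [[250.0, 148.0], [250.0, -0.0], [517.0, 0.0], [517.0, 148.0]] [383.6  73.9] [267.2 148. ] 0.1 [250.   0.] [517. 148.]
```

Run:
```python
from h import *
go([376.7,243.1,290],down(-.24))
```

```text
turn [ 0.    -0.001 -0.061] shift cm [ 2.58 -2.73 11.05] rows>= 2.8
```

Converted, 11 cm / 80 = 0.1375, -2.7 cm / 80 = -0.0338, -0.06 rad / 3.1416 = -0.0191.

Call:
carry_out(
  targets=[0,0,-0.0191,0.0325,-0.0338,0.1375,0,0,0,-0.0191,0.0325,-0.0338,0.1375,0,0,0,-0.0191,0.0325,-0.0338,0.1375,0,0,0,-0.0191,0.0325,-0.0338,0.1375,0,0,0,-0.0191,0.0325,-0.0338,0.1375,0,0,0,-0.0191,0.0325,-0.0338,0.1375,0],
)

```text
clock: 1.65
position: [378.0, 244.1, 292.2]
tcp_rot: [0.001, 0.12, 0.993, 0.001]
force: [-0.5, 1.5, -0.3]
grip_width: 85.4
grasp_force: 0.0
```

```bash
python3 - <<'E'
from m import *
c=cam("wrist");p,d=bot.capture("wrist")
np.savez("pics/w2.npz",p=p,d=d,T=c[3]); cv2.imwrite("pics/w2.png",p[:,:,::-1])
# two-view height check: blade front corners seen in w1 and w2
z=np.load('pics/w1.npz');c1=c[:3]+(z['T'],)
def bc(c,p):
    q=[proj(c,[x,y,10]) for x,y in [(428,180),(428,260),(530,180),(530,260)]]; q=np.array(q)
    x0,y0=np.maximum(q.min(0).astype(int),0);x1,y1=q.max(0).astype(int)
    H=hsv(p); return corners(rect((H[:,:,1]<70)&(H[:,:,2]>140),(x0,y0,x1,y1)))
a,b=bc(c1,z['p']),bc(c,p)
print("blade centre two-view",two(c1,a.mean(0),c,b.mean(0)))
go([376.7,243.1,174.5],down(-.24)); print(pose()[0])
E
python3 meas.py pics/w2.npz
```

```text
blade centre two-view (array([475.16437983, 217.99817918,   9.3535185 ]), np.float64(0.5774327337184872))
turn [ 0.003  0.002 -0.002] shift cm [ 0.16 -0.16 11.81] rows>= 2.8
[378.35357887 244.02100586 292.60794963]
handle 2994 18.3 [[328.0, 241.0], [434.0, 216.0], [440.0, 240.0], [333.0, 265.0]] [384.  240.3] [ 24.6 109.4] 76.9 [330. 217.] [439. 264.]
  pca [ 9.71000e-01 -2.40000e-01  3.80086e+02  2.41873e+02]
blade 3157 11.1 [[431.0, 204.0], [509.0, 185.0], [521.0, 233.0], [443.0, 252.0]] [476.1 218.6] [50.  80.6] 76.3 [432. 186.] [520. 251.]Traceback (most recent call last):
  File "meas.py", line 6, in <module>
    X,r=wrect(P,zl,zh,lo,hi); b=cv2.boxPoints(r); print(n,len(X),np.median(X[:,2]).round(1),np.round(b,0).tolist(),np.round(r[0],1),np.round(r[1],1),round(r[2],1), X[:,:2].min(0).round(),X[:,:2].max(0).round())
        ~~~~~^^^^^^^^^^^^^^^
  File "m.py", line 13, in wrect
    n,l,st,_=cv2.connectedComponentsWithStats(m); k=1+np.argmax(st[1:,4])
                                                      ~~~~~~~~~^^^^^^^^^^
    return _wrapfunc(a, 'argmax', axis=axis, out=out, **kwds)
    return bound(*args, **kwds)
ValueError: attempt to get argmax of an empty sequence
```

Converted, 11.7 cm / 80 = 0.1463, 10.5 cm / 80 = 0.1313.

Call:
carry_out(
  targets=[0,0,0,0.0019,-0.0019,0.05,0,0,0,0,0.0019,-0.0019,0.1,0,0,0,0,0.0019,-0.0019,0.1313,0,0,0,0,0.0019,-0.0019,0.1463,0,0,0,0,0.0019,-0.0019,0.1463,0,0,0,0,0.0019,-0.0019,0.1463,0],
)

```text
clock: 2.2
position: [376.4, 242.3, 174.6]
tcp_rot: [0.001, 0.121, 0.993, 0.001]
force: [-0.5, 0.4, 1.0]
grip_width: 85.6
grasp_force: 0.0
```

Run:
```python
from h import *
go([376.7,243.0,174.5],down(-.24)); print(pose()[0],bot.sense()["force"])
```

```text
turn [ 0.001  0.001 -0.003] shift cm [-0.01  0.07  0.01] rows>= 0.0
[376.44286302 242.32194592 174.57306604] [-0.46398714  0.43033104  0.95656961]
```

Converted, 0.07 cm / 80 = 0.0009.

Call:
carry_out(
  targets=[0,0,0,0,0.0009,0,0.6,0,0,0,0,0.0009,0,0.8,0,0,0,0,0.0009,0,1,0,0,0,0,0.0009,0,1,0,0,0,0,0.0009,0,1,0,0,0,0,0.0009,0,1,0,0,0,0,0.0009,0,1,0,0,0,0,0.0009,0,1],
  force=50,
)

```text
clock: 2.87
position: [375.8, 242.3, 174.4]
tcp_rot: [0.0, 0.121, 0.993, 0.0]
force: [-1.9, -1.0, 9.3]
grip_width: 23.4
grasp_force: 49.2
```

Run:
```python
from h import *
go([409.2,243.8,178.5],down(.12))
```

```text
turn [ 0.001  0.001 -0.363] shift cm [-3.21  0.95 -0.4 ] rows>= 2.9
```

Converted, -3.2 cm / 80 = -0.04, 0.95 cm / 80 = 0.0119, -0.363 rad / 3.1416 = -0.1155.

Call:
carry_out(
  targets=[0,0,0,0,0,-0.0025,1,0,0,0,0,0,-0.005,1,0,0,-0.0191,-0.0075,0.0025,-0.005,1,0,0,-0.0382,-0.015,0.005,-0.005,1,0,0,-0.0637,-0.025,0.0075,-0.005,1,0,0,-0.0891,-0.0325,0.01,-0.005,1,0,0,-0.1082,-0.0375,0.0113,-0.005,1,0,0,-0.1155,-0.04,0.0119,-0.005,1,0,0,-0.1155,-0.04,0.0119,-0.005,1,0,0,-0.1155,-0.04,0.0119,-0.005,1],
)

```text
clock: 3.7
position: [408.7, 243.4, 177.6]
tcp_rot: [-0.0, -0.059, 0.998, -0.0]
force: [0.3, -1.3, -1.1]
grip_width: 22.7
grasp_force: 49.2
```

```bash
cat > meas2.py <<'E'
from m import *
import sys
c=cam("wrist");p,d=bot.capture("wrist")
np.savez(sys.argv[1]+".npz",p=p,d=d,T=c[3]); cv2.imwrite(sys.argv[1]+".png",p[:,:,::-1])
P=cloud(c,d);tp,R=pose();u=-R.as_matrix()[:,0]; print("tcp",tp.round(1),"yaw",np.arctan2(u[1],u[0]).round(4),"F",np.round(bot.sense()["force"],1),bot.sense()["grip_width"])
O=tp+8.5*u; e=O+135*u; print("pred edge",e.round(1))
for n,zl,zh,lo,hi in [("blade",5,18,O[:2]+[65,-50],O[:2]+[160,50]),("rack",17.5,25,(560,200),(690,330))]:
    try:
        X,r=wrect(P,zl,zh,lo,hi); print(n,len(X),np.percentile(X[:,2],[5,50,95]).round(1),np.round(cv2.boxPoints(r),1).tolist(),np.round(r[0],1),np.round(r[1],1),round(r[2],2))
    except ValueError: print(n,"none")
E
python3 meas2.py pics/w3
```

```text
tcp [408.6 243.5 177.6] yaw 0.1185 F [-0.5  0.2 -1.2] 22.725030231829084
pred edge [551.1 260.5 177.5]
blade none
rack none
```

View pics/w3.png

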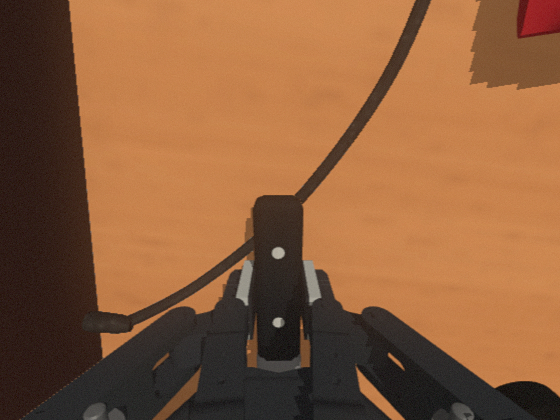

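Run:
```python
from m import *
o=[]
for n,cr in (("top",(150,185,210,260)),("scene",(190,230,290,330))):
    p,d=bot.capture(n); c=cam(n); x0,y0,x1,y1=cr
    print(n,np.round(proj(c,[551,260,12])),np.round(proj(c,[596,266,21])))
    np.savez(f"pics/{n}3.npz",p=p,d=d)
    o.append(cv2.resize(p[y0:y1,x0:x1],None,fx=400/(x1-x0),fy=500/(y1-y0),interpolation=cv2.INTER_CUBIC))
cv2.imwrite("pics/c3.png",np.hstack(o)[:,:,::-1])
```

```text
top [180. 215.] [179. 204.]
scene [197. 292.] [185. 286.]
```

View pics/c3.png

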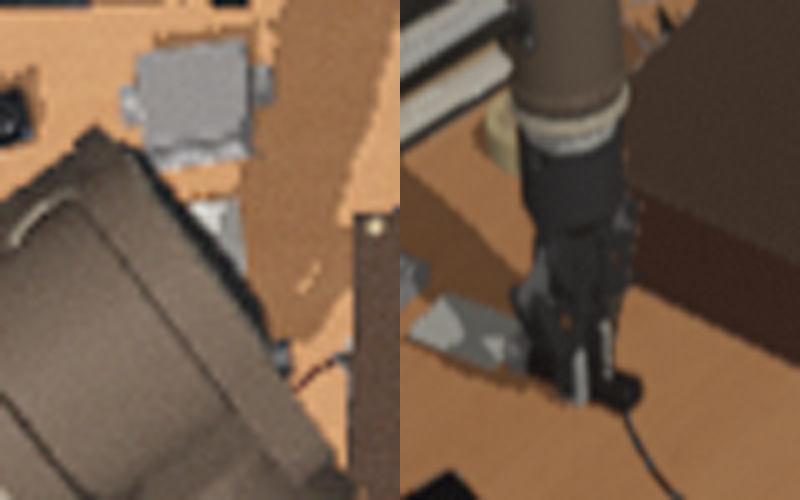

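Converted, -6 cm / 80 = -0.075, -4.4 cm / 80 = -0.055.

Call:
carry_out(
  targets=[0,0,0,-0.0125,0,0.0013,1,0,0,0,-0.025,0,0.0031,1,0,0,0,-0.0325,0,0.0031,1,0,0,0,-0.04,0,0.0031,1,0,0,0,-0.0475,0,0.0031,1,0,0,0,-0.055,0,0.0031,1,0,0,0,-0.0625,0,0.0031,1,0,0,0,-0.07,0,0.0031,1,0,0,0,-0.075,0,0.0031,1],
)

```text
clock: 4.6
position: [469.3, 250.9, 175.2]
tcp_rot: [0.0, -0.06, 0.998, 0.0]
force: [0.4, -0.3, -0.2]
grip_width: 22.8
grasp_force: 49.2
```

Run:
```python
from h import *
s=bot.sense();p,R=pose();u=-R.as_matrix()[:,0];print(p.round(1),np.arctan2(u[1],u[0]).round(4),s["force"].round(1),s["torque"].round(2),s["clock"]);go([521.9-8.44,257.4-1,174.9],down(.12))
```

```text
[469.3 250.9 175.2] 0.1199 [ 0.4 -0.3 -0.2] [-0.01  0.06 -0.02] 4.6
turn [ 0.  0. -0.] shift cm [-4.45  0.02  0.04] rows>= 1.1
```

Blade is past the mouth, no contact force. Continue to nearly home.

Call:
carry_out(
  targets=[0,0,0,-0.0088,0,0,1,0,0,0,-0.0175,0,0,1,0,0,0,-0.0263,0,0,1,0,0,0,-0.035,0,0,1,0,0,0,-0.0425,0,0,1,0,0,0,-0.0488,0,0,1,0,0,0,-0.0525,0,0,1,0,0,0,-0.0525,0,0,1],
)

```text
clock: 5.27
position: [510.8, 255.9, 175.2]
tcp_rot: [0.0, -0.06, 0.998, 0.0]
force: [0.7, 0.6, -1.1]
grip_width: 23.0
grasp_force: 49.2
```

Converted, -0.4 cm / 80 = -0.005, -0.3 cm / 80 = -0.0038.

Call:
carry_out(
  targets=[0,0,0,-0.0013,0,0,1,0,0,0,-0.0025,0,0,1,0,0,0,-0.0038,0,0,1,0,0,0,-0.005,0,0,1,0,0,0,-0.005,0,0,1],
)

```text
clock: 5.68
position: [513.6, 256.3, 175.0]
tcp_rot: [-0.001, -0.06, 0.998, -0.0]
force: [-2.5, 0.1, -0.1]
grip_width: 22.7
grasp_force: 49.3
```

Converted, -0.3 cm / 80 = -0.0038, -0.2 cm / 80 = -0.0025.

Call:
carry_out(
  targets=[0,0,0,-0.0013,0,0,1,0,0,0,-0.0025,0,0,1,0,0,0,-0.0038,0,0,1,0,0,0,-0.0038,0,0,1],
)

```text
clock: 6.02
position: [514.5, 256.5, 174.6]
tcp_rot: [-0.003, -0.061, 0.998, -0.001]
force: [-11.5, -2.0, 7.0]
grip_width: 22.8
grasp_force: 50.2
```

Converted, -0.2 cm / 80 = -0.0025, -0.1 cm / 80 = -0.0013.

Call:
carry_out(
  targets=[0,0,0,-0.0013,0,0,1,0,0,0,-0.0025,0,0,1,0,0,0,-0.0025,0,0,1,0,0,0,-0.0025,0,0,1],
)

```text
clock: 6.35
position: [515.1, 256.7, 174.6]
tcp_rot: [-0.005, -0.061, 0.998, -0.001]
force: [-17.5, -3.3, 11.9]
grip_width: 22.7
grasp_force: 50.9
```

Converted, -20 cm / 80 = -0.25, -17 cm / 80 = -0.2125.

Call:
carry_out(
  targets=[0,0,0,0.0025,0,0,0.5,0,0,0,0.0025,0,0,0,0,0,0,0.0025,0,0,0,0,0,0,0.0025,0,0,0,0,0,0,0.0025,0,-0.025,0,0,0,0,0.0025,0,-0.0625,0,0,0,0,0.025,0,-0.1125,0,0,0,0,0.075,0,-0.1625,0,0,0,0,0.1125,0,-0.2125,0,0,0,0,0.1125,0,-0.25,0,0,0,0,0.1125,0,-0.25,0,0,0,0,0.1125,0,-0.25,0],
)

```text
clock: 7.35
position: [430.0, 246.6, 379.3]
tcp_rot: [0.003, -0.06, 0.998, 0.002]
force: [0.5, -0.2, -1.2]
grip_width: 85.4
grasp_force: 0.0
```

```bash
cat > meas3.py <<'E'
from m import *
import sys
c=cam("wrist");p,d=bot.capture("wrist")
np.savez(sys.argv[1]+".npz",p=p,d=d,T=c[3]); cv2.imwrite(sys.argv[1]+".png",p[:,:,::-1])
P=cloud(c,d)
for n,zl,zh,lo,hi in [("handle",14,21,(440,215),(575,300)),("blade",6,13,(560,215),(600,310)),("rack",18.5,25,(578,200),(690,330))]:
    try:
        X,r=wrect(P,zl,zh,lo,hi); print(n,len(X),np.percentile(X[:,2],[5,50,95]).round(1),np.round(cv2.boxPoints(r),1).tolist(),np.round(r[0],1),np.round(r[1],1),round(r[2],2))
    except ValueError: print(n,"none")
print(pose()[0].round(1),bot.sense()["clock"])
E
python3 meas3.py pics/w4
```

```text
handle 1418 [15.4 18.4 19.7] [[465.70001220703125, 263.1000061035156], [468.6000061035156, 239.1999969482422], [576.5999755859375, 252.0], [573.7999877929688, 275.8999938964844]] [521.2 257.5] [108.8  24. ] 6.75
blade 296 [ 9.7 11.1 12.2] [[572.2999877929688, 288.3999938964844], [578.5, 239.5], [593.5, 241.39999389648438], [587.2999877929688, 290.29998779296875]] [582.9 264.9] [15.1 49.2] 7.2
rack 2418 [19.8 21.6 22.7] [[577.9000244140625, 300.0], [587.7999877929688, 226.89999389648438], [668.0, 237.8000030517578], [658.0, 310.8999938964844]] [622.9 268.9] [80.9 73.8] 7.74
[430.2 246.3 377.1] 7.4
```

View pics/w4.png

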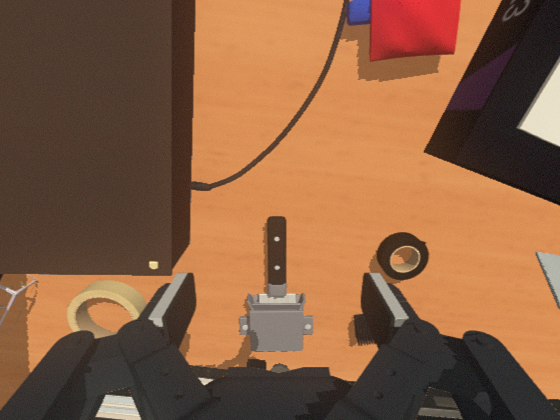

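Run:
```python
from h import *
go([430,-370,430],down(0)); print(bot.sense()["qpos"].round(2))
```

```text
turn [0.002 0.004 0.12 ] shift cm [  7.39 -61.18  -5.46] rows>= 14.8
[-0.59  0.22 -0.03  1.94  0.01  0.98  1.07]
```

Converted, -48 cm / 80 = -0.6, -44 cm / 80 = -0.55, 0.03 rad / 3.1416 = 0.0095.

Call:
carry_out(
  targets=[0,0,0.0032,0.0075,-0.05,-0.0375,0,0,0,0.0064,0.015,-0.1,-0.0688,0,0,0,0.0095,0.02,-0.15,-0.0688,0,0,0,0.0095,0.025,-0.2,-0.0688,0,0,0,0.0127,0.03,-0.25,-0.0688,0,0,0,0.0159,0.0363,-0.3,-0.0688,0,0,0,0.0191,0.0425,-0.35,-0.0688,0,0,0,0.0223,0.0488,-0.4,-0.0688,0,0,0,0.0255,0.0538,-0.45,-0.0688,0,0,0,0.0286,0.06,-0.5,-0.0688,0,0,0,0.0318,0.065,-0.55,-0.0688,0,0,0,0.0318,0.07,-0.6,-0.0688,0],
)

```text
clock: 8.4
position: [431.4, -239.8, 428.9]
tcp_rot: [-0.001, -0.009, 1.0, -0.0]
force: [0.4, -0.2, 0.1]
grip_width: 85.5
grasp_force: 0.0
```

Run:
```python
from h import *
go([430,-370,430],down(0)); print(bot.sense()["qpos"].round(2),pose()[0])
```

```text
turn [-0.001 -0.002  0.019] shift cm [  0.38 -13.01  -0.1 ] rows>= 3.1
[ 0.03  0.16  0.43  1.9  -0.07  1.1   2.08] [ 431.39952486 -239.84924174  428.86851327]
```

Converted, -13 cm / 80 = -0.1625, -11 cm / 80 = -0.1375, 0.02 rad / 3.1416 = 0.0064.

Call:
carry_out(
  targets=[0,0,0.0064,0.005,-0.05,0,0,0,0,0.0064,0.005,-0.1,0,0,0,0,0.0064,0.005,-0.1375,0,0,0,0,0.0064,0.005,-0.1625,0,0,0,0,0.0064,0.005,-0.1625,0,0,0,0,0.0064,0.005,-0.1625,0,0,0,0,0.0064,0.005,-0.1625,0,0],
)

```text
clock: 8.98
position: [430.6, -366.7, 428.7]
tcp_rot: [-0.001, -0.0, 1.0, 0.0]
force: [0.0, 0.9, 0.3]
grip_width: 85.5
grasp_force: 0.0
```

Run:
```python
from m import *
c=cam("wrist");p,d=bot.capture("wrist")
np.savez("pics/w5.npz",p=p,d=d,T=c[3]); cv2.imwrite("pics/w5.png",p[:,:,::-1])
print(pose()[0].round(1),bot.sense()["qpos"].round(2))
```

```text
[ 430.8 -366.3  429.1] [ 0.23  0.31  0.5   1.74 -0.16  1.14  2.35]
```

View pics/w5.png

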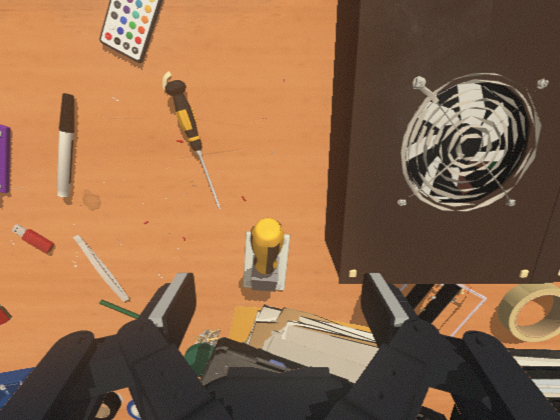

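```bash
cat > drv.py <<'E'
from m import *
import sys
z=np.load(sys.argv[1]);p,d,T=z['p'],z['d'],z['T'];c=cam("wrist")[:3]+(T,)
P=cloud(c,d); H=hsv(p)
lo,hi=np.array(eval(sys.argv[2])) # world box
inb=((P>lo)&(P<hi)).all(-1)
# base plate rect
def rp(n,m):
    X=P[m]; r=cv2.minAreaRect(X[:,:2].astype(np.float32)); print(n,len(X),np.median(X[:,2]).round(1),np.round(r[0],1),np.round(r[1],1),round(r[2],2)); return X
k=np.ones((3,3),np.uint8)
op=lambda m:cv2.morphologyEx(m.astype(np.uint8),cv2.MORPH_OPEN,k)>0
rp("base",op(inb&(P[...,2]>4)&(P[...,2]<13)))
rp("pcz",op((P[...,2]>60)&(P[...,2]<150)&(P[...,1]>-330)&(P[...,1]<-150)&(P[...,0]<560)))
hm=op(inb&(P[...,2]>70)); X=P[hm]; print("handle pts",len(X),X.min(0).round(1),X.max(0).round(1))
# slice by coordinate along the 45deg axis in x,z ; mid-y of each slice
a=np.array([-1,0,1])/2**.5; n=np.array([1,0,1])/2**.5
s=X@a
for q in np.arange(np.floor(s.min()/10)*10,s.max(),10):
    Y=X[(s>=q)&(s<q+10)]
    if len(Y)>8: print(int(q),len(Y),"ymid",((Y[:,1].min()+Y[:,1].max())/2).round(1),"w",np.ptp(Y[:,1]).round(1),"top n",np.percentile(Y@n,[50,90,98]).round(1))
E
python3 drv.py pics/w5.npz "[(380,-450,3),(600,-335,200)]"
```

```text
base 805 8.6 [ 553. -385.] [64.  91.6] 85.27
pcz 48397 126.4 [ 378.3 -226.1] [276.8 152.3] 0.05
handle pts 1684 [ 441.9 -401.1   70. ] [ 550.8 -360.7  144. ]
-340 96 ymid -384.6 w 33.1 top n [437.3 439.  439.1]
-330 140 ymid -384.5 w 33.0 top n [433.8 437.6 438.2]
-320 70 ymid -382.3 w 28.6 top n [429.5 432.6 433.2]
-310 106 ymid -382.1 w 25.8 top n [428.3 430.9 431.8]
-300 45 ymid -381.7 w 22.8 top n [428.2 429.5 429.7]
-290 21 ymid -382.8 w 20.7 top n [429.2 430.  430.6]
-280 27 ymid -380.2 w 26.8 top n [430.2 431.5 431.7]
-270 74 ymid -379.6 w 32.1 top n [430.6 431.8 432.2]
-260 87 ymid -378.7 w 34.1 top n [430.5 431.9 432.2]
-250 135 ymid -377.9 w 34.3 top n [429.4 431.3 431.9]
-240 213 ymid -377.6 w 33.5 top n [427.4 430.  430.8]
-230 669 ymid -377.8 w 29.7 top n [417.  425.9 427.8]
```

```bash
cat >> h.py <<'E'
YAW=-.0826; LEAN=.38; G=np.array([491.6,-379.9,103.6])
def lean(yaw,th): return down(yaw)*Ro.from_rotvec([0,th,0])
def at(g,R,back): # TCP so that the grasp point is 'back' mm behind g
    return np.asarray(g)-(155+back)*R.as_matrix()[:,2]
E
python3 - <<'E'
from h import *
R=lean(YAW,LEAN);go(at(G,R,130),R);print(at(G,R,130))
E
```

```text
turn [-0.015  0.378  0.083] shift cm [-16.63  -2.26   6.06] rows>= 4.3
[ 596.95191383 -388.62191295  368.26942114]
```

Converted, -16.6 cm / 80 = -0.2075, -16 cm / 80 = -0.2, 0.378 rad / 3.1416 = 0.1203.

Call:
carry_out(
  targets=[0,0.0191,0.0032,-0.0375,-0.005,0.0125,0,0,0.0382,0.0064,-0.075,-0.01,0.025,0,0,0.0573,0.0127,-0.1125,-0.015,0.0375,0,0,0.0764,0.0159,-0.15,-0.02,0.0525,0,-0.0032,0.0955,0.0223,-0.1813,-0.025,0.065,0,-0.0048,0.1146,0.0255,-0.2,-0.0275,0.075,0,-0.0048,0.1203,0.0264,-0.2075,-0.0288,0.0763,0,-0.0048,0.1203,0.0264,-0.2075,-0.0288,0.0763,0,-0.0048,0.1203,0.0264,-0.2075,-0.0288,0.0763,0],
)

```text
clock: 9.78
position: [596.9, -389.0, 368.4]
tcp_rot: [-0.188, 0.04, 0.981, 0.007]
force: [-0.4, 0.1, 0.3]
grip_width: 85.7
grasp_force: 0.0
```

```bash
python3 - <<'E'
from m import *
R=lean(YAW,LEAN)
c=cam("wrist");go(at(G,R,130),R);p,d=bot.capture("wrist")
np.savez("pics/w6.npz",p=p,d=d,T=c[3]); cv2.imwrite("pics/w6.png",p[:,:,::-1])
print(pose()[0].round(1),bot.sense()["qpos"].round(2))
E
python3 drv.py pics/w6.npz "[(380,-450,3),(600,-335,200)]"
```

```text
turn [-0.001  0.001  0.001] shift cm [-0.01  0.04  0.01] rows>= 0.0
[ 596.2 -389.6  369.3] [ 0.2   0.74  0.51  1.25 -0.14  1.55  2.16]
base 1679 8.7 [ 553.3 -385.6] [63.5 90.1] 85.14
pcz 42451 126.2 [ 390.4 -226. ] [152.2 253.1] 89.95
handle pts 3657 [ 442.1 -401.6   70. ] [ 550.2 -361.4  144.7]
-340 236 ymid -384.5 w 34.2 top n [438.1 439.2 439.7]
-330 204 ymid -384.5 w 33.6 top n [433.7 437.8 438.6]
-320 200 ymid -382.7 w 29.5 top n [431.  432.7 433.3]
-310 245 ymid -382.6 w 27.1 top n [428.7 430.9 432.2]
-300 175 ymid -381.5 w 23.9 top n [427.9 429.4 430. ]
-290 174 ymid -380.4 w 28.3 top n [428.6 430.2 430.9]
-280 213 ymid -380.0 w 31.5 top n [429.7 431.3 431.9]
-270 295 ymid -379.8 w 33.2 top n [430.1 431.9 432.5]
-260 341 ymid -379.1 w 34.2 top n [430.  431.9 432.6]
-250 402 ymid -379.0 w 34.0 top n [429.4 431.4 432.2]
-240 471 ymid -378.2 w 33.6 top n [428.1 430.3 431.2]
-230 701 ymid -377.3 w 30.1 top n [421.1 427.1 428.4]
```

View pics/w6.png

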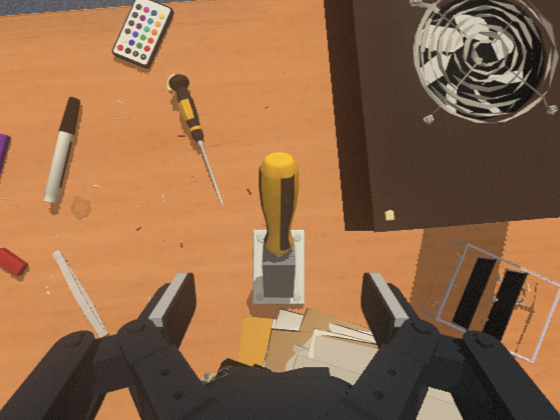

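```bash
sed -i 's/G=np.array.*/G=np.array([489.5,-379.9,101.5])/' h.py
python3 - <<'E'
from h import *
R=lean(YAW,LEAN);go(at(G,R,0),R)
E
```

```text
turn [-0.001  0.002 -0.001] shift cm [ 0.04  0.1  13.35] rows>= 3.2
```

Converted, 13.4 cm / 80 = 0.1675, 13 cm / 80 = 0.1625.

Call:
carry_out(
  targets=[0,0,0,0,0.0006,0.0313,0,0,0,0,0,0.0013,0.0625,0,0,0,0,0,0.0013,0.0938,0,0,0,0,0,0.0013,0.125,0,0,0,0,0,0.0013,0.15,0,0,0,0,0,0.0013,0.1625,0,0,0,0,0,0.0013,0.1675,0,0,0,0,0,0.0013,0.1675,0,0,0,0,0,0.0013,0.1675,0],
)

```text
clock: 10.58
position: [547.6, -385.4, 246.2]
tcp_rot: [-0.187, 0.041, 0.982, 0.007]
force: [-0.2, -0.8, -0.4]
grip_width: 85.6
grasp_force: 0.0
```

Run:
```python
from h import *
R=lean(YAW,LEAN);go(at(G,R,0),R); s=bot.sense();print(s["force"].round(1),s["qpos"].round(2))
```

```text
turn [-0.001  0.004 -0.001] shift cm [0.05 0.06 0.1 ] rows>= 0.0
[-0.2 -0.8 -0.4] [ 0.21  0.79  0.49  1.49 -0.16  1.27  2.18]
```

Converted, 0.1 cm / 80 = 0.0013, 0.05 cm / 80 = 0.0006.

Call:
carry_out(
  targets=[0,0,0,0,0.0006,0.0013,0.4,0,0,0,0,0.0006,0.0013,0.6,0,0,0,0,0.0006,0.0013,0.8,0,0,0,0,0.0006,0.0013,1,0,0,0,0,0.0006,0.0013,1,0,0,0,0,0.0006,0.0013,1,0,0,0,0,0.0006,0.0013,1,0,0,0,0,0.0006,0.0013,1],
  force=60,
)

```text
clock: 11.25
position: [546.8, -384.6, 244.0]
tcp_rot: [-0.188, 0.041, 0.981, 0.007]
force: [-0.6, 0.4, 2.5]
grip_width: 26.6
grasp_force: 58.2
```

Run:
```python
from h import *
s=bot.sense();print(s["force"].round(1),s["torque"].round(2),s["grip_width"])
p,R=pose(); h=np.array([-np.cos(YAW),-np.sin(YAW),0]);a=(h+[0,0,1])/2**.5; go(p+80*a,R)
```

```text
[-0.6  0.4  2.5] [ 0.05 -0.12 -0.06] 26.63716213695161
turn [0. 0. 0.] shift cm [ 7.35 -0.01 -3.17] rows>= 1.9
```

```bash
python3 - <<'E'
from m import *
c=cam("wrist");p,d=bot.capture("wrist")
np.savez("pics/w7.npz",p=p,d=d,T=c[3]);cv2.imwrite("pics/w7.png",p[:,:,::-1])
print(bot.sense()["grip_width"])
E
python3 drv.py pics/w7.npz "[(380,-402,3),(600,-357,200)]"
```

```text
26.61533587267061
base 273 8.6 [ 546.9 -361.3] [44.   7.7] 5.52
pcz 56873 125.9 [ 417.5 -284.6] [ 63.8 201.8] 81.08
handle pts 25357 [ 441.6 -402.    70.1] [ 540.3 -357.   181.9]
-340 72 ymid -378.3 w 21.9 top n [431.6 433.  433.7]
-330 308 ymid -384.5 w 32.9 top n [431. 433. 434.]
-320 408 ymid -382.8 w 29.3 top n [430.8 432.4 433. ]
-310 676 ymid -382.8 w 27.1 top n [428.3 430.8 431.7]
-300 365 ymid -381.7 w 23.6 top n [427.6 429.  429.3]
-290 339 ymid -381.0 w 27.2 top n [428.4 429.9 430.5]
-280 751 ymid -379.5 w 44.9 top n [430.1 438.8 445.2]
-270 1603 ymid -379.5 w 45.0 top n [429.8 435.4 442.2]
-260 2338 ymid -379.5 w 45.0 top n [431.4 445.2 448.8]
-250 3975 ymid -379.5 w 44.9 top n [456.5 470.  472.9]
-240 9242 ymid -379.5 w 45.0 top n [469.3 476.7 478.4]
-230 5280 ymid -381.3 w 41.3 top n [424.3 480.  481.4]
```

View pics/w7.png

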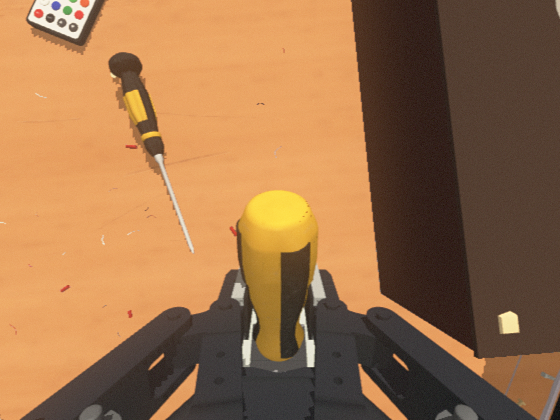

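Converted, 7.5 cm / 80 = 0.0938, 6.8 cm / 80 = 0.085.

Call:
carry_out(
  targets=[0,0,0,0,0,0,1,0,0,0,0.005,0,-0.0021,1,0,0,0,0.0138,0,-0.0059,1,0,0,0,0.0238,0,-0.0103,1,0,0,0,0.035,0,-0.0151,1,0,0,0,0.0475,0,-0.0205,1,0,0,0,0.06,0,-0.0259,1,0,0,0,0.0725,0,-0.0313,1,0,0,0,0.085,0,-0.0366,1,0,0,0,0.0938,0,-0.0404,1,0,0,0,0.0938,0,-0.0404,1],
  force=80,
)

```text
clock: 12.22
position: [488.0, -380.3, 303.2]
tcp_rot: [-0.187, 0.042, 0.981, 0.007]
force: [-0.1, -1.0, -0.7]
grip_width: 26.0
grasp_force: 78.0
```

Run:
```python
from m import *
c=cam("wrist");p,d=bot.capture("wrist")
np.savez("pics/w8.npz",p=p,d=d,T=c[3]);cv2.imwrite("pics/w8.png",p[:,:,::-1])
s=bot.sense();print(s["grip_width"],s["force"].round(1),s["torque"].round(2),s["qpos"].round(2))
# yellow handle end in tool frame, before/after
for n in ("w7","w8"):
    z=np.load(f"pics/{n}.npz");H=hsv(z['p']);m=(H[...,0]>15)&(H[...,0]<32)&(H[...,1]>170)&(H[...,2]>120)
    cs=max(cv2.findContours(m.astype(np.uint8),0,2)[0],key=cv2.contourArea);print(n,cv2.boundingRect(cs),cv2.contourArea(cs))
```

```text
25.940267595780856 [-0.2  0.2 -0.8] [-0.06 -0.45  0.01] [ 0.19  0.65  0.52  1.6  -0.1   1.28  2.21]
w7 (238, 190, 80, 171) 7041.5
w8 (238, 190, 80, 170) 6980.5
```

Run:
```python
from h import *
p,R0=pose(); print("grip",(p+155*R0.as_matrix()[:,2]).round(1), R0.inv().apply([0,0,80])/10)
R=lean(YAW,LEAN-np.pi/4); g=[530,-385,300]; print(at(g,R,0)); go(at(g,R,0),R)
```

```text
grip [ 431.9 -375.3  158.3] [ 2.94324295 -0.01005981 -7.43889909]
[ 469.07879212 -379.95643266  442.43654327]
turn [-0.001 -0.782 -0.002] shift cm [  6.97  -0.18 -12.3 ] rows>= 6.3
```

Converted, -12.3 cm / 80 = -0.1538, -7.4 cm / 80 = -0.0925, -0.78 rad / 3.1416 = -0.2483.

Call:
carry_out(
  targets=[0,0,0,0.0088,0,-0.0225,1,0,0,0,0.0188,0,-0.0475,1,0,-0.0159,0,0.0288,0,-0.0725,1,0,-0.0382,0,0.0375,-0.0006,-0.0925,1,0,-0.0637,0,0.045,-0.0013,-0.105,1,0,-0.0923,0,0.0525,-0.0013,-0.115,1,0,-0.121,0,0.06,-0.0013,-0.125,1,0,-0.1496,0,0.0675,-0.0019,-0.1338,1,0,-0.1783,0,0.075,-0.0019,-0.1413,1,0,-0.2069,0,0.0813,-0.0025,-0.1475,1,0,-0.2324,0,0.085,-0.0025,-0.1513,1,0,-0.2483,0,0.0875,-0.0025,-0.1538,1],
)

```text
clock: 13.27
position: [469.1, -380.1, 442.2]
tcp_rot: [0.202, 0.041, 0.979, -0.009]
force: [0.3, 0.8, -1.5]
grip_width: 26.3
grasp_force: 78.1
```

Call:
carry_out(
  targets=[0,0,0,0,0,0,1,0,0,0,0,0,0,1,0,0,0,0,0,0,1,0,0,0,0,0,0,1],
)

```text
clock: 13.6
position: [470.1, -379.6, 441.0]
tcp_rot: [0.198, 0.04, 0.979, -0.008]
force: [0.2, 0.7, -0.4]
grip_width: 26.1
grasp_force: 78.1
```

Run:
```python
from m import *
c=cam("wrist");p,d=bot.capture("wrist")
np.savez("pics/w9.npz",p=p,d=d,T=c[3]);cv2.imwrite("pics/w9.png",p[:,:,::-1])
H=hsv(p);m=(H[...,0]>15)&(H[...,0]<32)&(H[...,1]>170)&(H[...,2]>120)
cs=max(cv2.findContours(m.astype(np.uint8),0,2)[0],key=cv2.contourArea);print(cv2.boundingRect(cs),cv2.contourArea(cs))
s=bot.sense();print(s["grip_width"],s["force"].round(1),s["qpos"].round(2))
pp,R0=pose(); print("grip",(pp+155*R0.as_matrix()[:,2]).round(1))
R=lean(YAW,LEAN-np.pi/4); g=[530,-385,300]; go(at(g,R,0),R)
o=[]
for n,g2 in (("top",[580,-390,300]),("scene",[580,-390,300])):
    q,dd=bot.capture(n); u,v=map(int,proj(cam(n),g2)); print(n,u,v); np.savez(f"pics/{n}9.npz",p=q,d=dd)
    x0,y0=max(0,min(u-40,480)),max(0,min(v-40,340)); o.append(cv2.resize(q[y0:y0+80,x0:x0+80],(400,400),interpolation=cv2.INTER_CUBIC))
cv2.imwrite("pics/c9.png",np.hstack(o)[:,:,::-1])
```

```text
(238, 160, 80, 200) 7523.5
26.206643183733725 [0.2 0.  0. ] [ 0.32  0.27  0.43  1.78 -0.47  0.84  2.47]
grip [ 530.2 -384.8  298.2]
turn [-0.001 -0.005  0.   ] shift cm [ 0.04 -0.04 -0.17] rows>= 0.0
top 331 177
scene 310 146
```

View pics/c9.png

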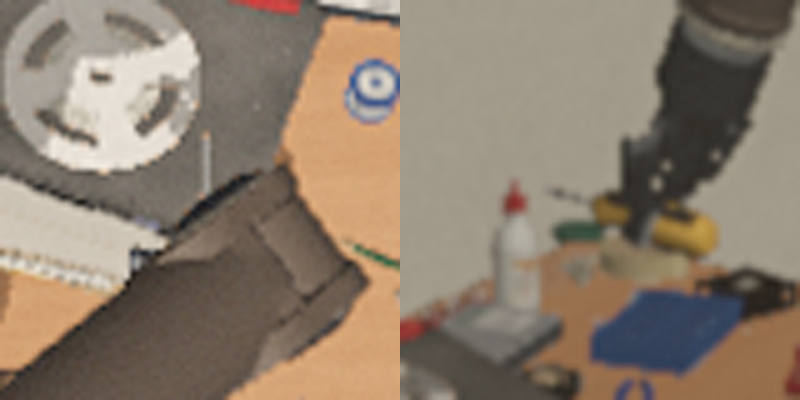

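```bash
cat > ax.py <<'E'
from m import *
import sys
# axis of the yellow/black handle seen by the wrist camera, in camera frame: lower-surface/upper-surface midline by slices
for n in sys.argv[1:]:
    z=np.load(f"pics/{n}.npz");c=cam("wrist")[:3]+(z['T'],);P=cloud(c,z['d']);H=hsv(z['p'])
    m=np.zeros(H.shape[:2],bool); m[150:330,236:320]=True
    m&=(H[...,0]>15)&(H[...,0]<32)&(H[...,1]>150)&(z['d']>60)&(z['d']<330)
    X=P[m];T=c[3];Xc=(X-T[:3,3])@T[:3,:3]
    print(n,len(X),"end row",np.where(m.any(1))[0][:1])
    v=np.where(m)[0]
    for r in range(150,330,20):
        k=(v>=r)&(v<r+20)
        if k.sum()>30:
            q=X[k]; print(r,k.sum(),"nearest depth",np.percentile(Xc[k][:,2],[10,50]).round(1),"world med",np.median(q,0).round(1))
E
python3 ax.py w8 w9
```

```text
w8 6945 end row [190]
190 1028 nearest depth [110.8 114.3] world med [ 388.6 -372.7  191.8]
210 1527 nearest depth [104.5 107.6] world med [ 396.1 -373.3  198.3]
230 1520 nearest depth [104.6 106.8] world med [ 403.2 -373.6  198.7]
250 987 nearest depth [107.2 111.1] world med [ 410.6 -378.7  193.8]
270 775 nearest depth [113.5 117.5] world med [ 419.2 -380.3  187.2]
290 598 nearest depth [121.2 126.1] world med [ 429.1 -381.   178.1]
310 510 nearest depth [132.3 140.9] world med [ 443.  -380.5  162.6]
w9 6851 end row [190]
190 986 nearest depth [110.6 113.8] world med [ 477.1 -381.1  292.3]
210 1508 nearest depth [104.3 107.4] world med [ 477.5 -381.   301.4]
230 1505 nearest depth [104.5 106.6] world med [ 483.5 -381.2  307. ]
250 971 nearest depth [107.1 111. ] world med [ 492.1 -386.3  309.6]
270 774 nearest depth [113.6 117.4] world med [ 502.7 -387.9  310.8]
290 602 nearest depth [121.3 126.1] world med [ 516.1 -389.   311.4]
310 505 nearest depth [132.3 140.7] world med [ 536.3 -389.   309.8]
```

View pics/w9.png

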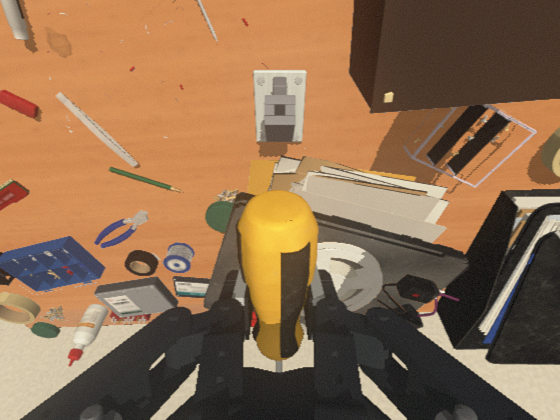

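Run:
```python
from h import *
c=cam("scene"); g=np.array([530,-385,298.]); h=np.array([np.cos(YAW),np.sin(YAW),0]); n=np.array([-h[1],h[0],0])
for nm,a,b in [("tip",547,190),("shaft",588,201),("ferr",612,208),("end",704,233)]:
    o,r=ray(c,270+(a-400)/5-.4,106+b/5-.4); q=o+r*((g-o)@n)/(r@n); print(nm,q.round(1),"along",((q-g)@h).round(1))
t=cam("top"); o=ray(t,291+205/5-.4,137+135/5-.4); q=onz(t,291+205/5-.4,137+135/5-.4,298);print("top tip",q.round(1),((q-g)@h).round(1),((q-g)@n).round(1))
```

```text
tip [ 633.1 -393.5  301.4] along 103.5
shaft [ 593.1 -390.2  300.2] along 63.3
ferr [ 570.1 -388.3  299.1] along 40.2
end [ 484.8 -381.3  296.4] along -45.3
top tip [ 638.7 -394.8  298. ] 109.1 -0.8
```

Run:
```python
from h import *
s=bot.sense();print(s["clock"],np.abs(s["dq"]).max().round(3),s["grasp_force"]);print(bot.sign_off())
```

```text
13.75 0.004 78.05296238861047
the job is handed in; nothing more can be done
None
```

I slid the scraper home against the rack's stop and let go of it, then drew the screwdriver from its holder; the arm is holding it still and level to within about 2°, 298 mm above the desk. I handed the job in at 13.75 s; no verdict came back.

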